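Switch on and zero the kitchen scale

ROBOT

A 7-joint arm with a two-finger parallel gripper is mounted at the origin on a cart in front of the work surface, level with it; the furniture and walls round the work are solid. World frame = base frame: x ahead of the robot, y to its left, z up, the work surface at z = 0. Lengths are in m, angles in rad, forces in N, time in s.
With the tool pointing down it reaches from about 0.425 to 0.95 m from the base axis. Payload 16.7 kg.
Tool frame: the origin (TCP) lies at the very end of the fingers, on their centre line; the grasp point (between the pads) lies 19 mm behind it; z points along the fingers, y is the line along which they close (so a half turn about z gives the same grasp; the last joint's range is limited). The gripper opens to 94 mm and grips with 3 to 60 N. Pads are 16 mm wide; open, the fingers measure 119 mm over their backs; the gripper's body (75 mm by 177 mm) begins 78 mm behind the grasp point.
Start: joints at [1.024, 0.426, 0.074, 1.606, -0.034, 1.111, -0.067], TCP at [0.261, -0.623, 0.205] pointing down, gripper open.
Joint ranges: [-2.85, 2.85], [-0.5, 2.14], [-1.23, 1.37], [0.21, 2.46], [-1.02, 4.16], [0.16, 2.05], [-2.73, 2.73]. Speed limits (rad/s): [1.89, 1.89, 2.39, 2.39, 3.01, 3.01, 3.01].

INTERFACE

Orientations are given as a 3x3 rotation matrix whose columns are the frame's x, y, z axes.
In Python, from station import readout, imaging, job gives the robot as it stands. The module is installed in compiled form; this text tells all that it offers.
- The arm moves only by the tool step_arm, never from a script. Its argument "series" is a list that holds one entry, the list of rows, each a list of 7 numbers: the turn, a rotation vector about the tool's x, y, z in degrees, then the shift along the tool's x, y, z in mm, then the closure, from -1 (fully open) to 1 (shut). In form: [[[ax, ay, az, tx, ty, tz, jaw], ...]]. A call has 1 to 12 rows; each row shifts and turns the commanded pose from where the row before left it, along the tool's axes as they then stand; what a row does not reach is not made up. A row lasts 1/10 s, in which the tool goes at most 50 mm and 8.59 degrees, less where a joint would pass 70% of its speed; a pose out of reach is approached as far as the arm can. A call with a gripper value outside its range is refused whole. The fingers move at their own pace and stop on an object; "grip_force" is the grip in N (left out, the last holds). Time passes only in rows, so rows that do not move let the fingers close. It gives the time, the measured TCP pose, the force, the opening and the grip force at its end, in the units of the state.
- readout.get_state(): the state, without advancing time (a new reading comes with each control period).
- imaging.camera(name): name is "scene" or "top" or "wrist"; returns the picture (384x512x3 uint8, red, green, blue); there is no depth.
- imaging.get_calibration(name): a dict with "fx", "fy", "cx", "cy" (pixels), "distortion" ([k1, k2, p1, p2, k3] as OpenCV has them; the pictures are not rectified), "rvec" (rotation vector, rad) and "tvec" (3), from world to camera coordinates, as OpenCV has them; the wrist camera has in their place "T_tool_cam" (4x4, takes a point from camera to tool coordinates, whose origin is the TCP and whose axes are the flange's). Camera axes: x right, y down, z forward; pixel columns grow to the right and rows downward; lengths in m; the calibration is good to about 2 mm. A picture is of the moment at which its call begins: read the wrist's pose just before it. get_calibration takes no time and is no camera call.
- job.hand_in(): hands the job in; it is judged then, once.
Trained networks look in the newest picture that a camera, given by its name, has taken for a name from the list of things; names that differ only in an ending like _2 or _b are one class to them, and where a whole thing is asked for, a point or a joint stands for the part that bears it (a point fixed in the world has none). Each returns a list of dicts, best first, with "confidence" (0 to 1); they miss things now and then, are a little off and sometimes report something else, mostly with a low value. They report only what shows in the picture. A call takes as long as a camera call.
- imaging.look_for(camera, target): "location" ([row, column] in pixels, amid what is visible of it).
- imaging.silhouettes(camera, target): "mask" (384x512 bool, what is visible of it) and "location" ([row, column] in pixels, amid what is visible of it).
The state is a dict: "time": time; "q": joint angles; "joint_velocities": joint speeds; "joint_torque": joint torques, N m; "tcp_pos": TCP position; "tcp_rot": TCP orientation; "wrist_force": force on the tool from outside, world axes, zero at the start; "moment": the same for the moment, N m; "opening": finger opening in m; "finger_force": force on a finger pad.
Only numpy, scipy, OpenCV 4.12 (cv2) and the standard library are available. Lean on these libraries where they do the work, as an engineer would, in place of code of your own. Each camera call takes 0.05 s, during which the arm holds its last target. There are 200 camera calls.

TASK

Get the kitchen scale ready with the saucer on it: with closed fingers, push down the raised rear half of the rocker switch so that the scale is fully on, then push the long bar key fully down (it stays down), then press the large round key fully down for a moment and let it come back up. Keep to this order, do not press the small round key, and do not lift or shift the saucer or anything else on the worktop.

Things in the scene. Friction and masses are not known exactly. Their poses are not given: they have to be found in the camera images.
- scale: flat white kitchen scale, 240 mm deep (x), 230 mm wide (y), fixed. Origin: centre of its underside; x points to its rear (away from the robot), y to its left, z up. Behind the control strip is a round steel pan, 148 mm across, top 42 mm up
- strip_centre (a point): centre of the black control strip along the scale's front edge, 32 mm up. Four places lie in a row at y = -81, -27, 27 and 81 mm from here (scale's axes), each with a dark bezel plate 56x50 mm, top 34 mm up. The rocker, long bar key, large round key and small round key, all of the same white plastic, sit in these places in any order
- rocker (a joint): rocker switch, a shallow V 48 mm long (scale's x), 26 mm wide, pivot line across its middle, 42 mm up. 0 = off: front half level, rear half sloping up, its end 7.5 mm higher. 0.32 rad = on, at a hard stop: rear half level, front half up. Friction holds it where it is left; 3 to 4 N at rocker_rear tips it
- rocker_rear (a point): point on the top face of the rocker's rear half, 16 mm from the pivot; moves with the rocker (47 mm above the worktop when off, 42 mm when on)
- bar_key (a joint): depth in m of the long bar key: 0 = up, 0.006 = fully down at its stop. About 3 N of friction: it moves straight down when pushed and stays at the depth where it is left
- bar_top (a point): centre of the long bar key's top face, 42 mm long across the scale (scale's y), 18 mm deep; 44 mm above the worktop when up; moves with the key
- round_key (a joint): depth in m of the large round key: 0 = up, 0.006 = fully down at its stop. Sprung: 2 N to start, 4.5 N fully down; comes back up by itself
- round_top (a point): centre of the large round key's top face, 34 mm across; 44 mm above the worktop when up; moves with the key
- small_key (a joint): depth in m of the small round key, not to be pressed: 0 = up, 0.006 = fully down; sprung like the large one
- small_top (a point): centre of the small round key's top face, 15 mm across; 44 mm above the worktop when up
- saucer: empty pistachio saucer, 125 mm across, 22 mm high, loose, standing on the scale's pan. Origin: centre of its underside. Leave it where it stands
- tumbler: clear glass tumbler, 69 mm across, 99 mm high, loose, left of the scale. Origin: centre of its underside. Leave it where it stands
- salt: salt shaker with grey cap, 44 mm across, 90 mm high, loose, right of the scale. Origin: centre of its underside. Leave it where it stands
- mug: white mug with a small blue pattern, 82x114x91 mm, loose, further left. Origin: centre of its underside. Leave it where it stands
- jam: jam jar, 69 mm across, 99 mm high, loose, to the right, near the front edge before the sink. Origin: centre of its underside. Leave it where it stands

How it is judged:
On the way, in this order (a step that is already met when the one before it is completed fails the run):
1. the rocker is on, with both keys still up (value of joint rocker above 0.26 rad and value of joint each of bar_key, round_key below 0.002 m), for 0.2 s.
2. the long bar key is pushed down, the large round key still up (value of joint rocker above 0.26 rad and value of joint bar_key above 0.0045 m and value of joint round_key below 0.002 m), for 0.2 s.
3. the large round key is pressed down, rocker on and bar down (value of joint rocker above 0.26 rad and value of joint each of bar_key, round_key above 0.0045 m), for 0.1 s.
At the end, for the whole second after the job is handed in: The rocker is on (over 0.26 rad of 0.32), the long bar key is down (over 4.5 mm of 6), the large and small round keys are up (under 1.5 mm), the saucer rests on the pan, and every listed loose thing is within 20 mm of where it stood (value of joint rocker above 0.26 rad and value of joint bar_key above 0.0045 m and value of joint each of round_key, small_key below 0.0015 m and linear speed of saucer below 0.02 m/s and horizontal distance between saucer and scale below 0.07 m and distance of each of saucer, tumbler, salt, mug, jam from where it was at the start of the episode below 0.02 m); the robot touches nothing.
It fails at once if the long bar key is pressed before the rocker is on (value of joint bar_key above 0.003 m and value of joint rocker below 0.2 rad).
It fails at once if the large round key is pressed before the rocker is on and the bar key down (value of joint round_key above 0.003 m and (value of joint rocker below 0.2 rad or value of joint bar_key below 0.0035 m)).
It fails at once if the small round key is pressed (value of joint small_key above 0.003 m).
It fails at once if the saucer or another listed loose thing is lifted, carried or shifted by more than 20 mm (distance of any of saucer, tumbler, salt, mug, jam from where it was at the start of the episode above 0.02 m).
It also fails if it takes over 48 s, if anything falls off the work surface, if the arm or the gripper's body presses on something with over 40 N, if the wrist force passes 120 N, or if a joint passes its speed limit or range.

## Working session

There is one attempt and no reset: what is moved stays moved. The work goes in short steps, Python scripts to look and compute and a tool call to move; the robot and the scene stay as the last step left them, time stands still between calls to the robot, and variables do not carry over. Pictures are saved under pics/ and viewed, at most 10 in all, crops included, and the job is handed in when it is done.

Besides the shell and the picture viewer there is one more tool, called after "Request:" by a JSON object that holds its "name" and its "arguments". step_arm: Moves the arm, as the interface text tells. Its arguments: {"type":"object","properties":{"series":{"type":"array"},"grip_force":{"type":"number"}},"required":["series"]}

```bash
mkdir -p pics; cat > h.py <<'E'
import numpy as np, cv2
from station import readout, imaging, job
def save(cam,fn,crop=None,size=None):
    im=imaging.camera(cam)[:,:,::-1]
    o=im
    if crop: o=o[crop[0]:crop[1],crop[2]:crop[3]]
    if size: o=cv2.resize(o,size,interpolation=cv2.INTER_CUBIC)
    cv2.imwrite('pics/'+fn,o)
def ray(cam,rc,z):
    c=imaging.get_calibration(cam)
    K=np.array([[c['fx'],0,c['cx']],[0,c['fy'],c['cy']],[0,0,1]])
    d=np.array(c['distortion'],float)
    p=cv2.undistortPoints(np.array([[[rc[1],rc[0]]]],float),K,d)[0,0]
    v=np.array([p[0],p[1],1.])
    if 'rvec' in c:
        R=cv2.Rodrigues(np.array(c['rvec'],float))[0]; t=np.array(c['tvec'],float).ravel()
        o=-R.T@t; v=R.T@v
    else:
        s=readout.get_state(); T=np.array(c['T_tool_cam']); Rt=np.array(s['tcp_rot'])
        o=Rt@T[:3,3]+s['tcp_pos']; v=Rt@T[:3,:3]@v
    return o+v*(z-o[2])/v[2]
E
python3 - <<'E'
from h import *
print(readout.get_state())
a=imaging.camera('scene');b=imaging.camera('top')
cv2.imwrite('pics/a.png',np.vstack([a,b])[:,:,::-1][:, :])
for cam in ('top','scene'):
  for n,z in (('rocker',.044),('bar_key',.044),('round_key',.044),('small_key',.044),('scale',.03),('saucer',.055),('tumbler',.05),('salt',.05),('mug',.05),('jam',.05)):
    for r in imaging.look_for(cam,n)[:2]: print(cam,n,round(r['confidence'],2),np.round(r['location'],1),np.round(ray(cam,r['location'],z),4))
im=cv2.imread('pics/a.png'); cv2.imwrite('pics/a.png',cv2.resize(im,(400,600)))
cv2.imwrite('pics/top.png',b[:,:,::-1])
E
```

```text
{'time': 0.0, 'q': array([ 1.02450562,  0.4267127 ,  0.07385937,  1.60655921, -0.03410465,
        1.11078496, -0.0670973 ]), 'joint_velocities': array([ 1.43533588e-03,  1.37149963e-04,  1.97980053e-03,  4.03988300e-04,
       -9.74523669e-04, -8.40214518e-05,  7.23714984e-04]), 'joint_torque': array([-1.75710447e-03, -9.35817719e+01,  3.66602026e+00, -4.54176307e+01,
       -4.88985563e-02,  2.03648343e-02,  1.09315563e-04]), 'tcp_pos': array([ 0.26067436, -0.62219434,  0.20480983]), 'tcp_rot': array([[ 9.22320393e-01,  3.86425669e-01, -5.44264050e-04],
       [ 3.86426042e-01, -9.22319771e-01,  1.07463508e-03],
       [-8.67189130e-05, -1.20147566e-03, -9.99999274e-01]]), 'wrist_force': array([-0.4654381 ,  1.09324535, -0.03622364]), 'moment': array([ 0.03658414,  0.01334223, -0.01086051]), 'finger_force': 0.0, 'opening': 0.09407166089257449}
top rocker 0.65 [195.2 275.8] [0.5169 0.085  0.044 ]
top bar_key 0.54 [201.  247.4] [0.4943 0.1886 0.044 ]
top round_key 0.48 [199.3 262.5] [0.5012 0.1335 0.044 ]
top round_key 0.2 [167.4 249.8] [0.6186 0.1816 0.044 ]
top scale 0.83 [185.8 25
[... 293 characters left out ...]
top salt 0.25 [202.4 209.3] [0.487  0.3273 0.05  ]
top mug 0.68 [200.6 151.8] [0.4908 0.5391 0.05  ]
top jam 0.65 [237.7 353.3] [ 0.365  -0.1971  0.05  ]
scene rocker 0.44 [201.5 269.8] [0.5072 0.0917 0.044 ]
scene bar_key 0.56 [223.4 245.6] [0.4805 0.1899 0.044 ]
scene round_key 0.45 [212.5 261.3] [0.4879 0.134  0.044 ]
scene scale 0.61 [210.4 229.5] [0.5528 0.1973 0.03  ]
scene scale 0.39 [173.8 267. ] [0.6124 0.0271 0.03  ]
scene saucer 0.87 [187.5 222.5] [0.6183 0.1797 0.055 ]
scene tumbler 0.74 [240.9 196.4] [0.4995 0.3275 0.05  ]
scene salt 0.77 [170.5 267.8] [0.6065 0.0289 0.05  ]
scene mug 0.9 [288.  122.2] [0.4775 0.5379 0.05  ]
scene jam 0.89 [191.3 381.1] [ 0.3553 -0.195   0.05  ]
```

View pics/top.png

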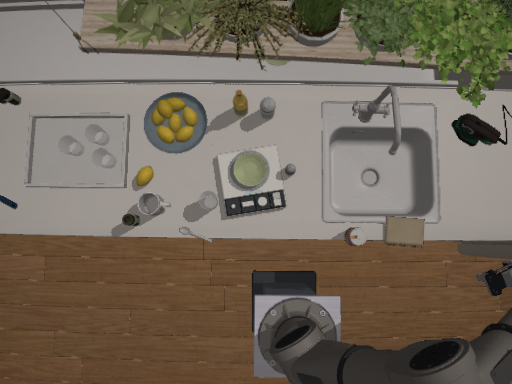

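View pics/a.png

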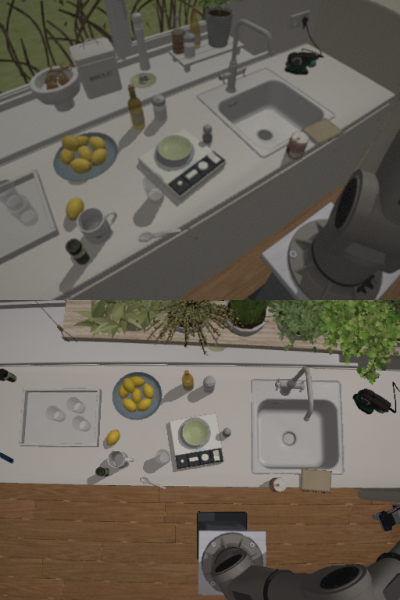

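Request:
{"name": "step_arm", "arguments": {"series": [[[0,0,0,0,0,-35,1],[0,0,0,0,0,-35,1],[0,0,0,0,0,-35,1],[0,0,0,25,-22,0,1],[0,0,0,25,-22,0,1],[0,0,0,25,-22,0,1],[0,0,0,25,-22,0,1],[0,0,0,25,-22,0,1],[0,0,0,25,-22,0,1],[0,0,0,25,-22,0,1],[0,0,0,25,-22,0,1],[0,0,0,25,-22,0,1]]]}}

```text
time: 2.3
tcp_pos: [0.3922, -0.3517, 0.3107]
tcp_rot: [[0.922, 0.386, 0.0], [0.386, -0.922, -0.0], [0.0, 0.0, -1.0]]
wrist_force: [0.7, 0.3, -0.3]
opening: 0.0021
finger_force: 0.0
```

Request:
{"name": "step_arm", "arguments": {"series": [[[0,0,0,25,-22,0,1],[0,0,0,25,-22,0,1],[0,0,0,25,-22,0,1],[0,0,0,25,-22,0,1],[0,0,0,25,-22,0,1],[0,0,0,13,-31,0,1],[0,0,0,13,-31,0,1],[0,0,0,13,-31,0,1],[0,0,0,13,-31,0,1],[0,0,0,13,-31,0,1],[0,0,0,13,-31,0,1],[0,0,0,13,-31,0,1]]]}}

```text
time: 3.5
tcp_pos: [0.4645, 0.0334, 0.3107]
tcp_rot: [[0.922, 0.386, 0.0], [0.386, -0.922, -0.0], [0.0, 0.0, -1.0]]
wrist_force: [0.7, -0.2, 0.0]
opening: 0.0003
finger_force: 0.0
```

Request:
{"name": "step_arm", "arguments": {"series": [[[0,0,0,13,-31,0,1],[0,0,0,13,-31,0,1],[0,0,0,13,-31,0,1],[0,0,5,0,0,0,1],[0,0,5,0,0,0,1],[0,0,0,0,0,0,1],[0,0,0,0,0,0,1]]]}}

```text
time: 4.2
tcp_pos: [0.4647, 0.1328, 0.3106]
tcp_rot: [[0.975, 0.223, 0.0], [0.223, -0.975, -0.0], [0.0, 0.0, -1.0]]
wrist_force: [0.3, 0.1, -0.4]
opening: 0.0005
finger_force: 0.0
```

```bash
python3 - <<'E'
from h import *
s=readout.get_state();print(s['time'],s['tcp_pos'],s['tcp_rot'],s['opening'],s['wrist_force'])
print(imaging.get_calibration('wrist'))
save('wrist','w1.png')
for n in ('rocker','bar_key','round_key','small_key'):
    for r in imaging.silhouettes('wrist',n)[:2]: print(n,round(r['confidence'],2),np.round(r['location'],1),r['mask'].sum(),np.round(ray('wrist',r['location'],.044),4))
E
```

```text
4.2 [0.46473817 0.13283848 0.31055224] [[ 9.74858730e-01  2.22823795e-01  1.09910977e-04]
 [ 2.22823797e-01 -9.74858736e-01 -3.16977241e-06]
 [ 1.06441375e-04  2.75808615e-05 -9.99999994e-01]] 0.0005497600549959997 [ 0.30920524  0.14431239 -0.38475247]
{'fx': 292.43497050716167, 'fy': 292.43497050716167, 'cx': 258.47213357190793, 'cy': 196.08755110055074, 'distortion': array([0.02373395, 0.        , 0.        , 0.        , 0.        ]), 'T_tool_cam': array([[-1.20900010e-03, -9.61723101e-01, -2.74020466e-01,
         7.93736245e-02],
       [ 9.99999088e-01, -1.32761491e-03,  2.47422869e-04,
        -5.86395781e-04],
       [-6.01745944e-04, -2.74019917e-01,  9.61723829e-01,
        -1.79514039e-01],
       [ 0.00000000e+00,  0.00000000e+00,  0.00000000e+00,
         1.00000000e+00]])}
rocker 0.59 [146.8 297.8] 591 [0.5069 0.0818 0.044 ]
rocker 0.25 [146.  223.4] 339 [0.4832 0.1917 0.044 ]
bar_key 0.64 [143.  227.6] 363 [0.4891 0.1863 0.044 ]
bar_key 0.16 [97.6 13.6] 1325 [0.4835 0.4945 0.044 ]
round_key 0.81 [147.4 258.7] 347 [0.493  0.1392 0.044 ]
small_key 0.57 [143.7 191.2] 87 [0.4759 0.2396 0.044 ]
```

View pics/w1.png

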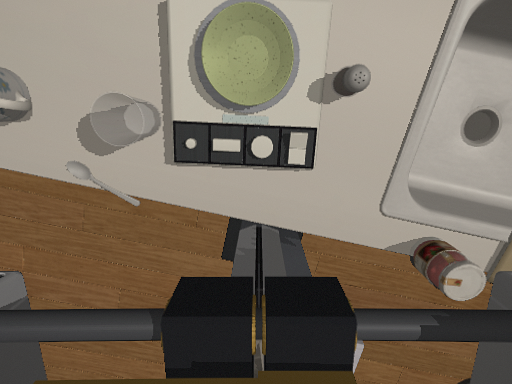

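```bash
cat >> h.py <<'E'
def strip(cam='wrist'):
    im=imaging.camera(cam); st=readout.get_state()
    d=[imaging.look_for(cam,n) for n in ('rocker','bar_key','round_key','small_key')]
    g=im.max(2); m=(g<70).astype(np.uint8)
    m=cv2.morphologyEx(m,cv2.MORPH_CLOSE,np.ones((5,5)))
    n,l,S,C=cv2.connectedComponentsWithStats(m)
    r0=[x[0]['location'] for x in d if x]; c=np.mean(r0,0)
    cand=[i for i in range(1,n) if S[i][0]-3<=c[1]<=S[i][0]+S[i][2]+3 and S[i][1]-3<=c[0]<=S[i][1]+S[i][3]+3]
    i=max(cand,key=lambda i:S[i][4]); print('bbox',S[i])
    cs=cv2.findContours((l==i).astype(np.uint8),0,1)[0]; ct=max(cs,key=len)[:,0]
    P=np.array([ray(cam,(y,x),.033)[:2] for x,y in ct])
    (cx,cy),(w,h),a=cv2.minAreaRect((P*1000).astype(np.float32)); print('rect',cx,cy,w,h,a)
    b=im[:,:,:].min(2)
    wm=((b>110)&(cv2.drawContours(np.zeros(b.shape,np.uint8),[cv2.convexHull(ct[:,None])],0,1,-1)>0)).astype(np.uint8)
    wm=cv2.morphologyEx(wm,cv2.MORPH_OPEN,np.ones((3,3)))
    n,l,S,C=cv2.connectedComponentsWithStats(wm)
    for k in range(1,n):
        if S[k][4]>30: print('white',S[k],np.round(ray(cam,C[k][::-1],.044),4))
    print([ (round(x[0]['confidence'],2),np.round(ray(cam,x[0]['location'],.044)[:2],4)) for x in d if x])
E
python3 - <<'E'
from h import *
strip()
E
```

```text
bbox [ 173  121  144   47 4347]
rect 490.22491455078125 161.8810272216797 62.78922653198242 218.58804321289062 10.125303268432617
white [288 133  20  31 522] [0.5049 0.0822 0.044 ]
white [251 136  22  22 385] [0.4953 0.1354 0.044 ]
white [186 139  10   9  77] [0.4767 0.241  0.044 ]
white [213 139  27  13 322] [0.4859 0.1884 0.044 ]
[(0.66, array([0.503, 0.082])), (0.77, array([0.4908, 0.1859])), (0.74, array([0.4964, 0.1387])), (0.62, array([0.5528, 0.1709]))]
```

Request:
{"name": "step_arm", "arguments": {"series": [[[0,0,2.8,0,0,0,1],[0,0,0,-3,-6,30,1],[0,0,0,-3,-6,30,1],[0,0,0,-3,-5,30,1],[0,0,0,0,0,30,1],[0,0,0,0,0,30,1],[0,0,0,0,0,0,1],[0,0,0,0,0,0,1]]]}}

```text
time: 5.5
tcp_pos: [0.453, 0.1483, 0.1611]
tcp_rot: [[0.985, 0.173, -0.001], [0.173, -0.985, 0.0], [-0.001, -0.0, -1.0]]
wrist_force: [0.1, -0.7, 0.2]
opening: 0.0007
finger_force: 0.0
```

```bash
python3 - <<'E'
from h import *
s=readout.get_state();print(s['time'],s['tcp_pos'],s['tcp_rot'])
save('wrist','w2.png')
strip()
E
```

```text
5.5 [0.45300718 0.14831239 0.16106816] [[ 9.84961024e-01  1.72775299e-01 -6.90738836e-04]
 [ 1.72775466e-01 -9.84961219e-01  1.88419959e-04]
 [-6.47796651e-04 -3.04929040e-04 -9.99999744e-01]]
bbox [ 146  122  213   61 9327]
rect 490.7059631347656 161.64401245117188 62.72800827026367 218.22430419921875 9.853499412536621
white [ 319  131   29   47 1171] [0.5051 0.0821 0.044 ]
white [263 138  32  33 836] [0.4955 0.1352 0.044 ]
white [206 146  41  18 700] [0.4864 0.1879 0.044 ]
white [166 148  16  14 173] [0.4769 0.2404 0.044 ]
[(0.6, array([0.5086, 0.0821])), (0.66, array([0.4865, 0.1881])), (0.72, array([0.4967, 0.1357])), (0.46, array([0.4757, 0.2375]))]
```

View pics/w2.png

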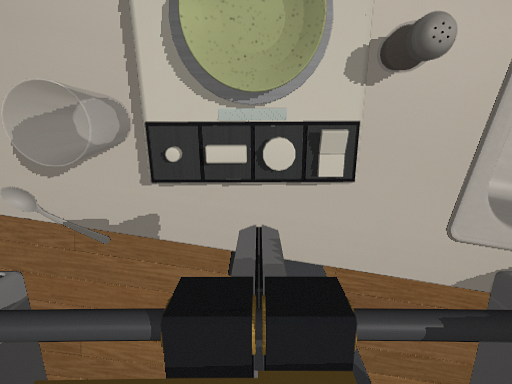

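Request:
{"name": "step_arm", "arguments": {"series": [[[0,0,0,19,25,0,1],[0,0,0,19,25,0,1],[0,0,0,18,24,0,1],[0,0,0,0,0,25,1],[0,0,0,0,0,25,1],[0,0,0,0,0,25,1],[0,0,0,0,0,20,1],[0,0,0,0,0,9,1],[0,0,0,0,0,0,1],[0,0,0,0,0,0,1]]]}}

```text
time: 6.8
tcp_pos: [0.5214, 0.0851, 0.0574]
tcp_rot: [[0.985, 0.173, 0.001], [0.173, -0.985, 0.0], [0.001, -0.0, -1.0]]
wrist_force: [-0.5, -0.1, 0.3]
opening: 0.0004
finger_force: 0.0
```

Request:
{"name": "step_arm", "arguments": {"series": [[[0,0,0,0,0,2,1],[0,0,0,0,0,2,1],[0,0,0,0,0,2,1],[0,0,0,0,0,2,1],[0,0,0,0,0,2,1],[0,0,0,0,0,1,1],[0,0,0,0,0,1,1],[0,0,0,0,0,0,1]]]}}

```text
time: 7.6
tcp_pos: [0.5208, 0.0849, 0.0444]
tcp_rot: [[0.985, 0.172, -0.0], [0.172, -0.985, 0.0], [-0.0, -0.0, -1.0]]
wrist_force: [1.1, 0.3, 1.4]
opening: 0.0004
finger_force: 0.8
```

Request:
{"name": "step_arm", "arguments": {"series": [[[0,0,0,0,0,1,1],[0,0,0,0,0,1,1],[0,0,0,0,0,1,1],[0,0,0,0,0,0,1],[0,0,0,0,0,0,1]]]}}

```text
time: 8.1
tcp_pos: [0.5211, 0.085, 0.0421]
tcp_rot: [[0.985, 0.172, 0.0], [0.172, -0.985, -0.0], [0.0, 0.0, -1.0]]
wrist_force: [-2.3, 0.1, 15.4]
opening: 0.0002
finger_force: 7.6
```

Request:
{"name": "step_arm", "arguments": {"series": [[[0,0,0,0,0,-15,1],[0,0,0,0,0,-25,1],[0,0,0,0,0,-30,1],[0,0,0,-20,-30,-30,1],[0,0,0,-20,-30,-20,1],[0,0,0,-16,-34,0,1],[0,0,0,0,0,0,1],[0,0,0,0,0,0,1]]]}}

```text
time: 8.9
tcp_pos: [0.4491, 0.1681, 0.162]
tcp_rot: [[0.985, 0.174, 0.0], [0.174, -0.985, -0.0], [0.0, 0.0, -1.0]]
wrist_force: [-0.2, -0.1, -0.1]
opening: 0.0006
finger_force: 0.0
```

```bash
python3 - <<'E'
from h import *
s=readout.get_state();print(s['time'],s['tcp_pos'],s['tcp_rot'])
save('wrist','w3.png',(100,200,130,380),(750,300))
strip()
E
```

```text
8.9 [0.44907784 0.16807184 0.16202213] [[ 9.84719104e-01  1.74149923e-01  2.99641661e-04]
 [ 1.74150024e-01 -9.84719070e-01 -3.51130814e-04]
 [ 2.33913454e-04  3.97947823e-04 -9.99999893e-01]]
bbox [ 164  121  214   62 9299]
rect 490.39501953125 161.98912048339844 62.627288818359375 217.86505126953125 10.10405445098877
white [ 338  129   28   48 1220] [0.5056 0.0822 0.044 ]
white [282 137  32  33 839] [0.4956 0.1353 0.044 ]
white [225 145  40  18 718] [0.4862 0.1882 0.044 ]
white [185 147  15  15 174] [0.4769 0.2407 0.044 ]
[(0.94, array([0.5057, 0.0838])), (0.65, array([0.4874, 0.1896])), (0.71, array([0.5053, 0.0845])), (0.52, array([0.4738, 0.2378]))]
```

View pics/w3.png

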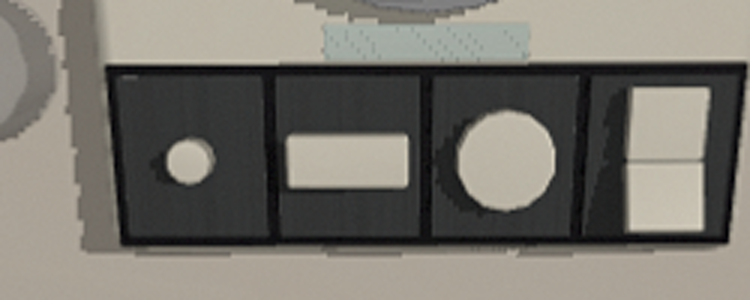

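The crop shows the strip with small key (190,160), bar (347,160), round (505,160), and rocker (667,160) whose halves now shade differently, as expected when it is tipped on. Next comes the bar.

Request:
{"name": "step_arm", "arguments": {"series": [[[0,0,0,20,-7,0,1],[0,0,0,20,-6,0,1],[0,0,0,0,0,30,1],[0,0,0,0,0,30,1],[0,0,0,0,0,30,1],[0,0,0,0,0,20,1],[0,0,0,0,0,0,1],[0,0,0,0,0,0,1]]]}}

```text
time: 10.0
tcp_pos: [0.4868, 0.1875, 0.0517]
tcp_rot: [[0.985, 0.172, -0.001], [0.172, -0.985, 0.0], [-0.001, -0.0, -1.0]]
wrist_force: [0.3, 0.3, 0.4]
opening: 0.0003
finger_force: 0.0
```

Request:
{"name": "step_arm", "arguments": {"series": [[[0,0,0,0,0,2,1],[0,0,0,0,0,2,1],[0,0,0,0,0,2,1],[0,0,0,0,0,2,1],[0,0,0,0,0,2,1],[0,0,0,0,0,2,1],[0,0,0,0,0,1,1],[0,0,0,0,0,1,1],[0,0,0,0,0,0,1],[0,0,0,0,0,0,1]]]}}

```text
time: 11.0
tcp_pos: [0.487, 0.1876, 0.0381]
tcp_rot: [[0.985, 0.172, 0.001], [0.172, -0.985, -0.0], [0.001, 0.0, -1.0]]
wrist_force: [-1.7, -2.7, 15.3]
opening: 0.0004
finger_force: 7.9
```

Request:
{"name": "step_arm", "arguments": {"series": [[[0,0,0,0,0,-10,1],[0,0,0,0,0,-20,1],[0,0,0,0,0,0,1],[0,0,0,0,27,0,1],[0,0,0,0,26,0,1],[0,0,0,0,0,0,1],[0,0,0,0,0,15,1],[0,0,0,0,0,0,1],[0,0,0,0,0,0,1]]]}}

```text
time: 11.9
tcp_pos: [0.4951, 0.1362, 0.0518]
tcp_rot: [[0.985, 0.174, -0.002], [0.174, -0.985, 0.0], [-0.001, -0.0, -1.0]]
wrist_force: [0.7, 0.0, 0.4]
opening: 0.0004
finger_force: 0.0
```

Request:
{"name": "step_arm", "arguments": {"series": [[[0,0,0,0,0,2,1],[0,0,0,0,0,2,1],[0,0,0,0,0,2,1],[0,0,0,0,0,2,1],[0,0,0,0,0,2,1],[0,0,0,0,0,2,1],[0,0,0,0,0,2,1],[0,0,0,0,0,1,1],[0,0,0,0,0,0,1],[0,0,0,0,0,0,1],[0,0,0,0,0,0,1]]]}}

```text
time: 13.0
tcp_pos: [0.4959, 0.1355, 0.0381]
tcp_rot: [[0.985, 0.172, 0.0], [0.172, -0.985, -0.0], [0.0, 0.0, -1.0]]
wrist_force: [-4.9, -1.3, 17.7]
opening: 0.0007
finger_force: 8.6
```

Request:
{"name": "step_arm", "arguments": {"series": [[[0,0,0,0,0,-10,1],[0,0,0,0,0,-20,1],[0,0,0,0,0,-30,1],[0,0,0,0,0,-30,1],[0,0,0,-20,-10,-30,1],[0,0,0,-20,-20,0,1],[0,0,0,0,0,0,1],[0,0,0,0,0,0,1]]]}}

```text
time: 13.8
tcp_pos: [0.4512, 0.1579, 0.1577]
tcp_rot: [[0.985, 0.173, 0.001], [0.173, -0.985, -0.0], [0.001, 0.0, -1.0]]
wrist_force: [0.7, -0.9, -0.7]
opening: 0.0001
finger_force: 0.0
```

```bash
python3 - <<'E'
from h import *
s=readout.get_state();print(s['time'],s['tcp_pos'])
save('wrist','w4.png',(100,200,130,380),(750,300))
strip()
E
```

```text
13.8 [0.45119042 0.15791517 0.15773865]
bbox [ 153  122  217   62 9631]
rect 490.165771484375 162.14739990234375 63.00193786621094 217.91506958007812 10.122583389282227
white [ 330  130   27   49 1248] [0.5047 0.0825 0.044 ]
white [273 138  32  33 861] [0.4954 0.1355 0.044 ]
white [215 145  41  18 695] [0.4866 0.1877 0.044 ]
white [174 148  16  15 178] [0.4766 0.2409 0.044 ]
[(0.73, array([0.5059, 0.0835])), (0.97, array([0.4889, 0.1879])), (0.65, array([0.4955, 0.1356])), (0.61, array([0.4767, 0.2383]))]
```

View pics/w4.png

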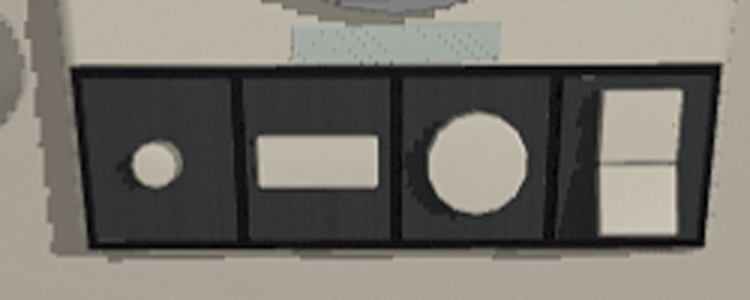

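The bar (318,162) now casts almost no shadow, so it is down. The round key (477,162) still casts its shadow, so it is back up. The small key (157,163) is up and the rocker (641,162) is on.

```bash
python3 -c "
from station import job
print(job.hand_in())"
```

```text
the job is handed in; nothing more can be done
None
```

I switched the rocker on, pushed the long bar key down, then pressed and released the large round key, in that order. Each was pressed to its stop height at about 15–18 N; the last picture agrees, no contact with the saucer or other things was noticed (not re-measured), and the job is handed in with no verdict shown.

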